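# Load the UV cabinet with the dropper bottles and start it

### The job

Pull the UV cabinet's tray out to its stop, then stand the dose meter in its wide pocket and every dropper bottle from the crowded rack upright in a bottle cell of the tray, one to a cell, leaving the flat-capped bottles standing where they are in the rack and the tub of caps alone. Then push the tray fully home without upsetting the load, and only then push the start slide on the cabinet's top to its end and let it go so that it springs back.

Things in the scene. Friction and masses are not known exactly. Their poses are not given: they have to be found in the camera images.
- uvcab: White benchtop UV cabinet, 210 mm deep (its x), 310 mm wide (its y), 150 mm high, fixed to the bench; origin under its centre, its front faces its own -x, its +y is the left side seen from the robot. The tray slides out of the front along its -x. On its flat top, at 150 mm, a track plate 6 mm high carries the start slide.
- tray (a joint): How far the cabinet's pull-out tray is out, m: 0 fully home, 0.13 at its stop; it may start up to 0.02 out. No spring; a drag of some 1.5 N; it stays where it is left. Behind its front panel a grid of 3 mm steel strips, 25 mm high, stands on the tray's floor: from the cabinet's -y side to its +y side three bottle cells, then one wider meter pocket.
- tray_handle (a point): Middle of the tray's bar handle: a round steel bar about 10 mm thick and 130 mm long, along the cabinet's y, 118 mm above the bench, its axis 35 mm in front of the tray's steel front panel (10 mm thick, 306 mm wide, from 8 to 136 mm above the bench, its outer face 12 mm before the cabinet's front when home). Moves with the tray.
- cell0 (a point): Centre of the floor of the first bottle cell (nearest the cabinet's -y side): 62 x 62 mm inside, floor 14 mm above the bench, open above; 57 mm behind the inner face of the tray's front panel and, with the tray at its stop, 75 mm in front of the cabinet's front. Axes as the cabinet's; moves with the tray.
- cell1 (a point): The same for the middle bottle cell.
- cell2 (a point): The same for the third bottle cell, next to the pocket.
- pocket (a point): Centre of the floor of the meter pocket, at the cabinet's +y end of the tray: 70 mm (cabinet y) x 62 mm (x) inside, floor 14 mm above the bench; moves with the tray.
- slide (a joint): Travel of the start slide on the cabinet's top, m: 0 at rest, 0.05 at its end, along the cabinet's +y. A spring pushes it back (about 2 N at rest, 6.5 N at its end); it snaps back when let go. Its grip is a ribbed black block 26 mm (cabinet x) x 32 mm (cabinet y), from 158 to 194 mm above the bench.
- slide_top (a point): Centre of the top of the start slide's grip, 194 mm above the bench, 60 mm behind the cabinet's front; moves with the slide.
- rack: White bottle rack fixed to the bench, 229 (its x) x 184 mm (its y): 5 x 4 square cells at 45 mm pitch, strips 4 mm thick, 28 mm high, cell floors 4 mm above the bench. Origin under its centre. Bottles in adjoining cells stand 12 mm apart, too close for a finger; each dropper bottle has free space on two facing flanks, along the rack's x for some, its y for others.
- dropper1: Amber glass cylinder 33 mm in diameter with a blue label and vertical wall up to 64 mm, then a shoulder, a brass collar 23 mm in diameter from 69 to 84 mm and a narrow black rubber dropper bulb up to 98 mm; 75 g. Origin at the centre of its underside, z up along the bottle. Stands in a rack cell. Only two or three of the four dropper bottles are there in a run.
- dropper2: Amber glass cylinder 33 mm in diameter with a blue label and vertical wall up to 64 mm, then a shoulder, a brass collar 23 mm in diameter from 69 to 84 mm and a narrow black rubber dropper bulb up to 98 mm; 75 g. Origin at the centre of its underside, z up along the bottle. Stands in a rack cell. Only two or three of the four dropper bottles are there in a run.
- dropper3: Amber glass cylinder 33 mm in diameter with a blue label and vertical wall up to 64 mm, then a shoulder, a brass collar 23 mm in diameter from 69 to 84 mm and a narrow black rubber dropper bulb up to 98 mm; 75 g. Origin at the centre of its underside, z up along the bottle. Stands in a rack cell. Only two or three of the four dropper bottles are there in a run.
- dropper4: Amber glass cylinder 33 mm in diameter with a blue label and vertical wall up to 64 mm, then a shoulder, a brass collar 23 mm in diameter from 69 to 84 mm and a narrow black rubber dropper bulb up to 98 mm; 75 g. Origin at the centre of its underside, z up along the bottle. Stands in a rack cell. Only two or three of the four dropper bottles are there in a run.
- plain1: Amber glass cylinder 33 mm in diameter with a blue label and vertical wall up to 64 mm, then a shoulder and a flat brass screw cap 27 mm in diameter from 68 to 86 mm; 75 g. Origin at the centre of its underside. Stands in a rack cell among the dropper bottles and stays there.
- plain2: Amber glass cylinder 33 mm in diameter with a blue label and vertical wall up to 64 mm, then a shoulder and a flat brass screw cap 27 mm in diameter from 68 to 86 mm; 75 g. Origin at the centre of its underside. Stands in a rack cell among the dropper bottles and stays there.
- plain3: Amber glass cylinder 33 mm in diameter with a blue label and vertical wall up to 64 mm, then a shoulder and a flat brass screw cap 27 mm in diameter from 68 to 86 mm; 75 g. Origin at the centre of its underside. Stands in a rack cell among the dropper bottles and stays there.
- plain4: Amber glass cylinder 33 mm in diameter with a blue label and vertical wall up to 64 mm, then a shoulder and a flat brass screw cap 27 mm in diameter from 68 to 86 mm; 75 g. Origin at the centre of its underside. Stands in a rack cell among the dropper bottles and stays there.
- plain5: Amber glass cylinder 33 mm in diameter with a blue label and vertical wall up to 64 mm, then a shoulder and a flat brass screw cap 27 mm in diameter from 68 to 86 mm; 75 g. Origin at the centre of its underside. Stands in a rack cell among the dropper bottles and stays there.
- plain6: Amber glass cylinder 33 mm in diameter with a blue label and vertical wall up to 64 mm, then a shoulder and a flat brass screw cap 27 mm in diameter from 68 to 86 mm; 75 g. Origin at the centre of its underside. Stands in a rack cell among the dropper bottles and stays there.
- plain7: Amber glass cylinder 33 mm in diameter with a blue label and vertical wall up to 64 mm, then a shoulder and a flat brass screw cap 27 mm in diameter from 68 to 86 mm; 75 g. Origin at the centre of its underside. Stands in a rack cell among the dropper bottles and stays there.
- plain8: Amber glass cylinder 33 mm in diameter with a blue label and vertical wall up to 64 mm, then a shoulder and a flat brass screw cap 27 mm in diameter from 68 to 86 mm; 75 g. Origin at the centre of its underside. Stands in a rack cell among the dropper bottles and stays there.
- meter: UV dose meter, about 0.16 kg: a flat round aluminium base 52 mm in diameter and 14 mm high with a black turret 26 mm in diameter on its middle, up to 60 mm. Origin at the centre of its underside; z up. It stands on the bench between the cabinet and the rack.
- captub: White plastic tub of spare caps, 100 mm in diameter and 60 mm high, on the bench to the left; not part of the job. Origin at the centre of its underside.
Not all that is in view belongs to the job. Leave any pink look-alike of the dropper2 alone.

How it is judged:
By the outcome, as a careful person would: the job done as asked, in the order asked, and still so for the second after the job is handed in, with the robot touching nothing.
Of dropper1, dropper2, dropper3, dropper4 only 2 to 3 are there at a start; the rules pass over those that are not, and their reading is None.
At some moment in a run one of meter may be knocked a few centimetres aside while the robot is not near it.
It also fails if it takes over 200 s, if anything falls off the work surface, if the arm or the gripper's body presses on something with over 40 N, if the wrist force passes 120 N, or if a joint passes its speed limit or range.

### The arm

A 7-joint arm with a two-finger parallel gripper is mounted at the origin on the work surface. World frame = base frame: x ahead of the robot, y to its left, z up, the work surface at z = 0. Lengths are in m, angles in rad, forces in N, time in s.
With the tool pointing down it reaches from about 0.375 to 0.925 m from the base axis. Payload 3.1 kg.
Tool frame: the origin (TCP) lies between the finger pads; the fingertips stand 19 mm ahead of it and the grasp point (between the pads) is the TCP; z points along the fingers, y is the direction in which the jaws open and shut (so a half turn about z gives the same grasp; the last joint's range is limited). The gripper opens to 85 mm and grips with 20 to 120 N. Pads are 22 mm wide; open, the fingers measure 114 mm over their backs; the gripper's body (76 mm by 85 mm) begins 54 mm behind the grasp point. The pads swing forward as they close: fully open they stand 13 mm farther back than shut.
Start: joints at [-1.228, 0.383, 0.044, 1.598, -0.018, 1.161, -0.05], TCP at [0.277, 0.588, 0.25] pointing down, gripper open.
Joint ranges: [-2.61, 2.61], [-0.41, 2.15], [-1.48, 1.57], [0, 2.5], [-1.57, 4.71], [0.05, 1.97], [-2.85, 2.85]. Speed limits (rad/s): [2.79, 2.79, 3.14, 3.14, 3.14, 3.14, 3.14].

### API

Orientations are given as a unit quaternion [x, y, z, w].
In Python, from bench import move_ptp, movel, move_j, move_gripper, pause, inverse_kinematics, read_camera, camera_params, MotionError, sign_off, look_for, tip_of, read_time_s, read_qpos, read_joint_vel, read_effort, read_eef_pos, read_tcp_rot, read_ft_force, read_ft_torque, read_finger_gap gives the robot as it stands. Calls block until the motion is done:
- move_ptp(position, orientation): joint-space move of the TCP to a pose.
- movel(position, orientation=None, speed=0.15): straight line of the TCP; orientation=None keeps the orientation; speed is the mean speed in m/s.
- move_j(angles): joint-space move.
- move_gripper(opening, effort=None): finger opening in m; effort is the grip in N (None keeps the last); returns when the fingers have stopped.
- pause(seconds).
- inverse_kinematics(position, orientation): joint angles nearest the present ones, or None.
- read_camera(name): name is "scene" or "side" or "wrist"; returns the picture (420x560x3 uint8, red, green, blue); there is no depth.
- camera_params(name): a dict with "K" (3x3 intrinsics, pixels), "camera_from_world" (4x4, takes a point from world to camera coordinates). Camera axes: x right, y down, z forward; pixel columns grow to the right and rows downward; lengths in m; the calibration is good to about 2 mm. The wrist camera is an equidistant fisheye: a pixel r from the principal point sees the ray r / f radians off the axis. A picture is of the moment at which its call begins: read the wrist's pose just before it. camera_params takes no time and is no camera call; for the wrist camera it gives the pose at the moment of the call.
A pose or a line that the arm cannot do raises MotionError and nothing moves.
- sign_off(): hands the job in, once; it reports no verdict.
Trained networks look in the newest picture that a camera, given by its name, has taken for a name from the list of things; names that differ only in an ending like _2 or _b are one class to them, and where a whole thing is asked for, a point or a joint stands for the part that bears it (a point fixed in the world has none). Each returns a list of dicts, best first, with "confidence" (0 to 1); they miss things now and then, are a little off and sometimes report something else, mostly with a low value. They report only what shows in the picture. A call takes as long as a camera call. They do not tell look-alikes from the thing itself.
- look_for(camera, name): "at" ([column, row] in pixels, amid what is visible of it).
- tip_of(camera, name): "at" ([column, row] in pixels: a listed point, or the origin of a listed thing).
Readings, each from a call of its own:
- read_time_s(): time.
- read_qpos(): joint angles.
- read_joint_vel(): joint speeds.
- read_effort(): joint torques, N m.
- read_eef_pos(): TCP position.
- read_tcp_rot(): TCP orientation.
- read_ft_force(): force on the tool from outside, world axes, zero at the start.
- read_ft_torque(): the same for the moment, N m.
- read_finger_gap(): finger opening in m.
Only numpy, scipy, OpenCV 4.12 (cv2) and the standard library are available. Lean on these libraries where they do the work, as an engineer would, in place of code of your own. Each camera call takes 0.05 s, during which the arm holds its last target.

## Working session

There is one attempt and no reset: what is moved stays moved. The work goes in short steps, each a Python script; the robot and the scene stay as the last script left them, time stands still between calls to the robot, and variables do not carry over. Pictures are saved under pics/ and viewed, and the job is handed in when it is done.

```bash
ls; mkdir -p pics
python3 - <<'E'
from bench import *
import cv2
for c in ["scene","side","wrist"]:
    im=read_camera(c); cv2.imwrite(f"pics/{c}0.png",im[:,:,::-1])
    p=camera_params(c); print(c,p)
print(read_time_s(),read_tcp_rot(),read_eef_pos(),read_finger_gap())
E
```

```text
pics
scene {'K': array([[525.76361867,   0.        , 276.97557849],
       [  0.        , 525.76361867, 209.01988324],
       [  0.        ,   0.        ,   1.        ]]), 'camera_from_world': array([[-0.69328886,  0.72044892,  0.01743309,  0.31767175],
       [ 0.47529339,  0.47529129, -0.7404015 , -0.18686437],
       [-0.54170726, -0.50502628, -0.67193876,  1.82141448],
       [ 0.        ,  0.        ,  0.        ,  1.        ]])}
side {'K': array([[380.36048525,   0.        , 285.41043793],
       [  0.        , 380.36048525, 212.02158057],
       [  0.        ,   0.        ,   1.        ]]), 'camera_from_world': array([[-0.74592812,  0.66598061, -0.00781455,  0.35707123],
       [ 0.56299404,  0.6242229 , -0.54164885, -0.24705484],
       [-0.35584962, -0.40843066, -0.84056853,  1.33585613],
       [ 0.        ,  0.        ,  0.        ,  1.        ]])}
wrist {'K': array([[325.1922621 ,   0.        , 273.98359828],
       [  0.        , 325.1922621 , 212.33885045],
       [  0.        ,   0.        ,   1.        ]]), 'camera_from_world': array([[ 0.42683075,  0.90432981, -0.00176333, -0.64923048],
       [ 0.86331463, -0.40689005,  0.2985437 , -0.0382989 ],
       [ 0.26926448, -0.12894994, -0.95439434,  0.37887686],
       [ 0.        ,  0.        ,  0.        ,  1.        ]])}
0.15 [ 2.18568393e-01  9.75821093e-01 -1.01213320e-03 -1.66012666e-04] [0.27702401 0.58725424 0.24918402] 0.08527285903999106
```

View pics/scene0.png

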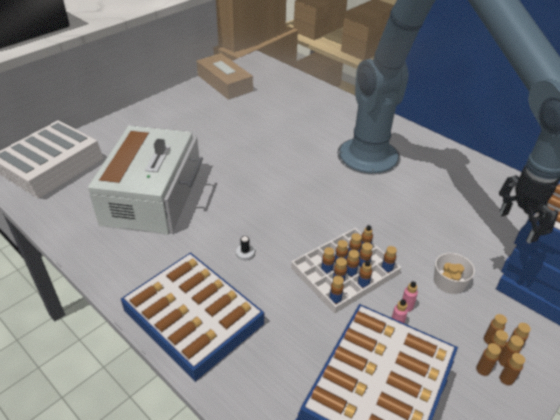

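View pics/side0.png

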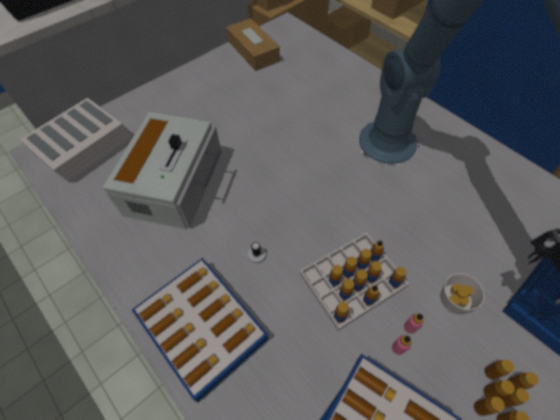

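View pics/wrist0.png

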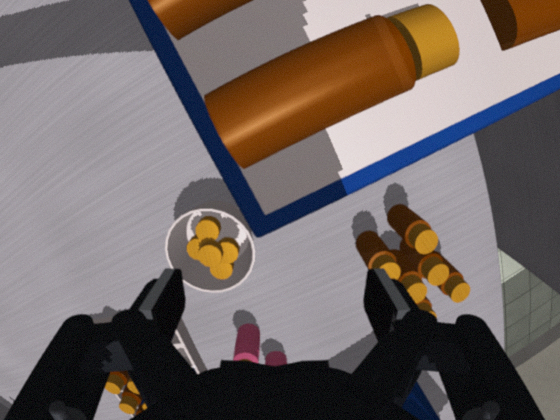

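The scene and side views show the cabinet at (150,175), the meter at (245,247), the rack at (345,265) and the tub at (453,272). Two pink look-alikes stand near (400,305). I'll write helpers next and run the detectors.

```bash
cat > h.py <<'E'
from bench import *
import numpy as np, cv2
from scipy.spatial.transform import Rotation as R
from scipy.optimize import least_squares
def snap(c,name=None,scale=1,crop=None):
    p=camera_params(c); im=read_camera(c)
    if name:
        o=im[:,:,::-1]
        if crop: o=o[crop[1]:crop[3],crop[0]:crop[2]]
        if scale!=1: o=cv2.resize(o,None,fx=scale,fy=scale,interpolation=cv2.INTER_CUBIC)
        cv2.imwrite(f"pics/{name}.png",o)
    return p,im
def proj(p,X,fish=False):
    T=p["camera_from_world"];K=p["K"];X=np.atleast_2d(X)
    c=X@T[:3,:3].T+T[:3,3]
    if fish:
        r=np.hypot(c[:,0],c[:,1]);th=np.arctan2(r,c[:,2]);s=th/np.maximum(r,1e-9)
        return np.c_[K[0,0]*s*c[:,0]+K[0,2],K[1,1]*s*c[:,1]+K[1,2]]
    return np.c_[K[0,0]*c[:,0]/c[:,2]+K[0,2],K[1,1]*c[:,1]/c[:,2]+K[1,2]]
def ray(p,px,fish=False):
    T=p["camera_from_world"];K=p["K"]
    d=np.array([(px[0]-K[0,2])/K[0,0],(px[1]-K[1,2])/K[1,1],1.])
    if fish:
        r=np.hypot(d[0],d[1]); d=np.array([d[0]/max(r,1e-9)*np.sin(r),d[1]/max(r,1e-9)*np.sin(r),np.cos(r)])
    Rm=T[:3,:3]; return -Rm.T@T[:3,3], Rm.T@d/np.linalg.norm(d)
def atz(p,px,z,fish=False):
    o,d=ray(p,px,fish); return o+d*(z-o[2])/d[2]
def tri(rs):
    A=0;b=0
    for o,d in rs:
        P=np.eye(3)-np.outer(d,d);A=A+P;b=b+P@o
    X=np.linalg.solve(A,b)
    return X,[np.linalg.norm((np.eye(3)-np.outer(d,d))@(X-o)) for o,d in rs]
def down(yaw):
    "tool down, jaw (tool y) axis along world angle yaw"
    # tool z=-Z, y=(cos,sin,0)
    y=np.array([np.cos(yaw),np.sin(yaw),0]);z=np.array([0,0,-1.]);x=np.cross(y,z)
    return R.from_matrix(np.c_[x,y,z]).as_quat()
E
python3 - <<'E'
from h import *
np.set_printoptions(precision=4,suppress=True)
for n,z in [("uvcab",0),("tray_handle",.118),("slide_top",.194),("rack",0),("meter",0),("captub",0),("cell0",.014),("pocket",.014)]:
    for c in ["scene","side"]:
        p=camera_params(c)
        for d in tip_of(c,n)[:2]:
            print(n,c,d,atz(p,d["at"],z))
for c in ["scene","side"]:
    p=camera_params(c)
    for n in ["dropper2","plain1"]:
        for d in tip_of(c,n): print(n,c,np.round(d["at"]),d["confidence"],atz(p,d["at"],.004))
E
```

```text
uvcab scene {'at': [151.4, 195.6], 'confidence': 0.85} [ 0.6577 -0.3528  0.    ]
uvcab side {'at': [172.2, 184.5], 'confidence': 0.89} [ 0.6641 -0.3471  0.    ]
tray_handle scene {'at': [196.8, 168.8], 'confidence': 0.9} [ 0.5604 -0.234   0.118 ]
tray_handle scene {'at': [242.0, 252.2], 'confidence': 0.27} [0.6973 0.1062 0.118 ]
tray_handle side {'at': [211.0, 169.0], 'confidence': 0.75} [ 0.5734 -0.2226  0.118 ]
slide_top scene {'at': [157.7, 138.6], 'confidence': 0.47} [ 0.6074 -0.3449  0.194 ]
slide_top side {'at': [172.1, 138.2], 'confidence': 0.5} [ 0.6165 -0.3302  0.194 ]
slide_top side {'at': [176.3, 207.6], 'confidence': 0.48} [ 0.7385 -0.1198  0.194 ]
rack scene {'at': [344.7, 272.7], 'confidence': 0.94} [0.4802 0.2754 0.    ]
rack scene {'at': [174.9, 178.8], 'confidence': 0.75} [ 0.5543 -0.3675  0.    ]
rack side {'at': [349.2, 281.6], 'confidence': 0.62} [0.4824 0.2696 0.    ]
meter scene {'at': [149.5, 195.8], 'confidence': 0.59} [ 0.6625 -0.3562  0.    ]
captub scene {'at': [446.3, 282.0], 'confidence': 0.87} [0.3142 0.4891 0.    ]
captub scene {'at': [350.0, 255.9], 'c
[... 1302 characters left out ...]
591 -0.5776  0.004 ]
dropper2 side [399. 347.] 0.8 [0.5181 0.4735 0.004 ]
dropper2 side [408. 328.] 0.73 [0.4662 0.4584 0.004 ]
dropper2 side [369. 298.] 0.68 [0.4795 0.3391 0.004 ]
dropper2 side [256. 254.] 0.59 [0.6227 0.0322 0.004 ]
plain1 side [337. 318.] 0.77 [0.5822 0.3201 0.004 ]
plain1 side [356. 287.] 0.75 [0.4819 0.2926 0.004 ]
plain1 side [342. 297.] 0.75 [0.5323 0.2872 0.004 ]
plain1 side [332. 280.] 0.74 [0.5164 0.237  0.004 ]
plain1 side [255. 255.] 0.74 [0.6254 0.0341 0.004 ]
plain1 side [391. 284.] 0.71 [0.4037 0.3531 0.004 ]
plain1 side [361. 265.] 0.47 [0.4225 0.258  0.004 ]
plain1 side [345. 270.] 0.47 [0.468 0.239 0.004]
plain1 side [369. 278.] 0.46 [0.4358 0.2986 0.004 ]
```

Run:
```python
from h import *
np.set_printoptions(precision=4,suppress=True)
p=camera_params("wrist");T=p["camera_from_world"]
Rt=R.from_quat(read_tcp_rot()); print("cam in tool",Rt.inv().apply(-T[:3,:3].T@T[:3,3]-read_eef_pos())," axis in tool",Rt.inv().apply(T[2,:3]))
im=read_camera("scene");o=cv2.resize(im[215:320,280:440,::-1],None,fx=5,fy=5,interpolation=cv2.INTER_CUBIC);cv2.imwrite("pics/rackcrop.png",o)
```

```text
cam in tool [ 0.0764  0.0004 -0.1227]  axis in tool [-0.2985  0.0003  0.9544]
```

View pics/rackcrop.png

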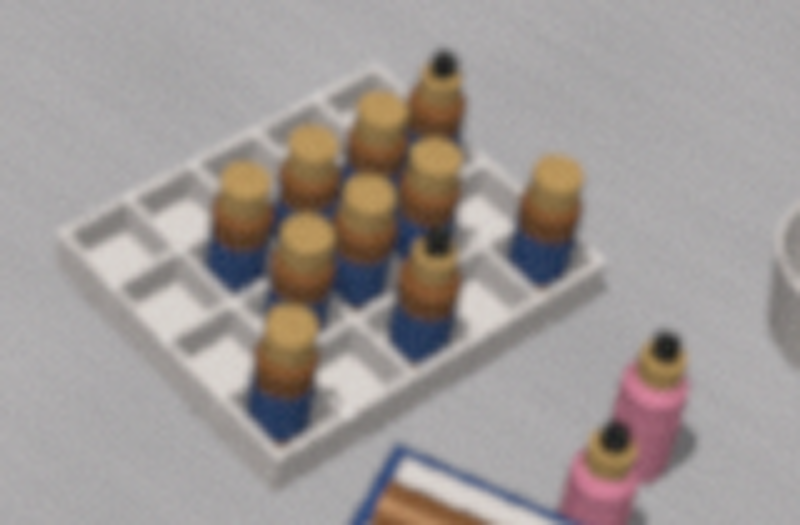

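Only two dropper bottles are in the rack: crop (440,100), scene about (368,235), and crop (425,290), scene about (365,273). Both have an amber and blue body with a black bulb. The eight others there have flat caps. The two pink look-alikes stand outside the rack at scene (412,295) and (402,315). I'll confirm from above.

Run:
```python
from h import *
np.set_printoptions(precision=4,suppress=True)
q=down(np.radians(64.7)); print(q)
for z in (.34,.3,.26):
    print(z,inverse_kinematics([.44,.26,z],q))
move_ptp([.45,.26,.33],q)
p,im=snap("wrist","w_rack",1.4)
print(read_time_s(),p,read_qpos())
for n in ["dropper2","plain1","rack"]:
    for d in tip_of("wrist",n): print(n,np.round(d["at"]),d["confidence"],atz(p,d["at"],.004 if n!="rack" else 0,True))
```

```text
[0.219  0.9757 0.     0.    ]
0.34 [-0.8394  0.042   0.2327  1.8245 -0.0101  1.2763  0.5253]
0.3 [-0.8329  0.071   0.2296  1.8784 -0.0174  1.1941  0.5318]
0.26 [-0.8264  0.1073  0.2267  1.9264 -0.0269  1.1107  0.5402]
2.6667 {'K': array([[325.1923,   0.    , 273.9836],
       [  0.    , 325.1923, 212.3389],
       [  0.    ,   0.    ,   1.    ]]), 'camera_from_world': array([[ 0.4248,  0.9053,  0.0004, -0.4283],
       [ 0.8642, -0.4056,  0.2978, -0.3438],
       [ 0.2698, -0.1262, -0.9546,  0.3665],
       [ 0.    ,  0.    ,  0.    ,  1.    ]])} [-0.8282  0.0677  0.2324  1.8198 -0.0168  1.2565  0.5418]
dropper2 [338. 170.] 0.75 [0.4878 0.3434 0.004 ]
dropper2 [397. 118.] 0.71 [0.4538 0.4546 0.004 ]
dropper2 [421. 153.] 0.63 [0.5158 0.4707 0.004 ]
plain1 [274. 187.] 0.94 [0.4727 0.2518 0.004 ]
plain1 [320. 106.] 0.93 [0.3961 0.3568 0.004 ]
plain1 [313. 212.] 0.88 [0.5298 0.2871 0.004 ]
plain1 [297. 148.] 0.85 [0.4356 0.3035 0.004 ]
plain1 [282. 214.] 0.78 [0.5138 0.2449 0.004 ]
plain1 [348. 230.] 0.75 [0.5783 0.324  0.004 ]
plain1 [267. 154.] 0.64 [0.4257 0.2626 0.004 ]
rack [289. 180.] 0.92 [0.4734 0.2742 0.    ]
```

View pics/w_rack.png

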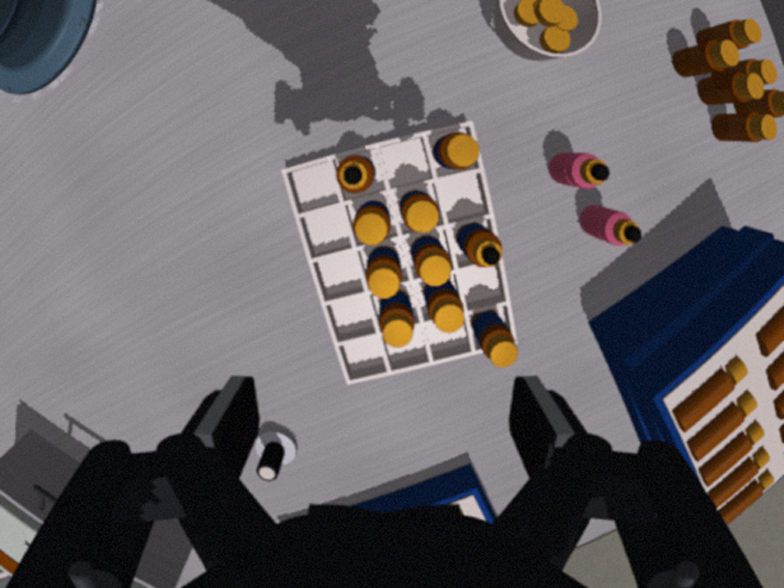

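Confirmed from the wrist camera. The dropper bottles are at (352,175) and (485,250) in the enlarged picture, and everything else in the rack has a flat cap. Next I'll fit the rack's pose from its rim corners.

Run:
```python
from h import *
np.set_printoptions(precision=4,suppress=True)
pw=camera_params("wrist");ps=camera_params("scene")
W=np.array([[283,170],[472,122],[517,345],[348,383]])/1.4
S=np.array([[378,66],[605,262],[275,458],[65,238]])/5+[280,215]
# W order: TL,TR,BR,BL ; map: TL=near robot
for a in W: print("w",atz(pw,a,.028,True))
for a in S: print("s",atz(ps,a,.028))
c=np.array([[-.1145,-.092],[-.1145,.092],[.1145,.092],[.1145,-.092]])
def corners(v):
    x,y,t=v;Rm=np.array([[np.cos(t),-np.sin(t)],[np.sin(t),np.cos(t)]])
    return np.c_[c@Rm.T+[x,y],np.full(4,.028)]
f=lambda v:np.r_[(proj(pw,corners(v),True)-W).ravel(),(proj(ps,corners(v))-S).ravel()]
r=least_squares(f,[.48,.27,.6],loss="soft_l1");print(r.x,np.degrees(r.x[2]));print(r.fun.reshape(-1,2))
t=r.x[2];Rm=np.array([[np.cos(t),-np.sin(t)],[np.sin(t),np.cos(t)]])
im=cv2.imread("pics/w_rack.png")
for i in range(5):
  for j in range(4):
    P=Rm@[(i-2)*.045,(j-1.5)*.045]+r.x[:2]
    u=proj(pw,[*P,.102],True)[0]; cv2.circle(im,tuple((u*1.4).astype(int)),4,(0,255,0),1)
    u2=proj(pw,[*P,.090],True)[0]; cv2.circle(im,tuple((u2*1.4).astype(int)),4,(255,0,255),1)
    print(i,j,P,np.round(u*1.4))
cv2.imwrite("pics/w_rack_ov.png",im)
print("meter cand wrist",[ (d,atz(pw,d["at"],0.0,True)) for d in tip_of("wrist","meter")], [(d,atz(pw,d["at"],0.03,True)) for d in look_for("wrist","meter")])
```

```text
w [0.3475 0.2057 0.028 ]
w [0.3815 0.3838 0.028 ]
w [0.6068 0.3418 0.028 ]
w [0.57   0.1637 0.028 ]
s [0.3469 0.2058 0.028 ]
s [0.3806 0.3839 0.028 ]
s [0.6052 0.3403 0.028 ]
s [0.5712 0.1676 0.028 ]
[ 0.4767  0.2736 -0.1893] -10.84360355495181
[[-0.7879 -0.1008]
 [ 1.1887 -0.4991]
 [ 0.3391 -0.3885]
 [-0.6256  1.4808]
 [-0.2777 -0.175 ]
 [ 0.3204  0.5185]
 [ 0.3359  0.7699]
 [-1.7801 -1.0285]]
0 0 [0.3756 0.2243] [299. 194.]
0 1 [0.384  0.2684] [355. 178.]
0 2 [0.3925 0.3126] [412. 164.]
0 3 [0.401  0.3568] [469. 151.]
1 0 [0.4198 0.2158] [315. 248.]
1 1 [0.4282 0.26  ] [370. 234.]
1 2 [0.4367 0.3042] [426. 220.]
1 3 [0.4452 0.3484] [482. 207.]
2 0 [0.464  0.2073] [331. 301.]
2 1 [0.4724 0.2515] [384. 288.]
2 2 [0.4809 0.2957] [439. 274.]
2 3 [0.4894 0.3399] [493. 261.]
3 0 [0.5082 0.1989] [346. 350.]
3 1 [0.5166 0.2431] [398. 338.]
3 2 [0.5251 0.2872] [450. 326.]
3 3 [0.5336 0.3314] [502. 313.]
4 0 [0.5524 0.1904] [360. 395.]
4 1 [0.5608 0.2346] [410. 384.]
4 2 [0.5693 0.2788] [460. 372.]
4 3 [0.5778 0.323 ] [510. 360.]
meter cand wrist [({'at': [198.7, 319.3], 'confidence': 0.79}, array([0.6283, 0.0339, 0.    ]))] [({'at': [195.4, 322.6], 'confidence': 0.97}, array([0.6156, 0.0423, 0.03  ])), ({'at': [34.5, 351.6], 'confidence': 0.51}, array([ 0.5671, -0.3822,  0.03  ]))]
```

View pics/w_rack_ov.png

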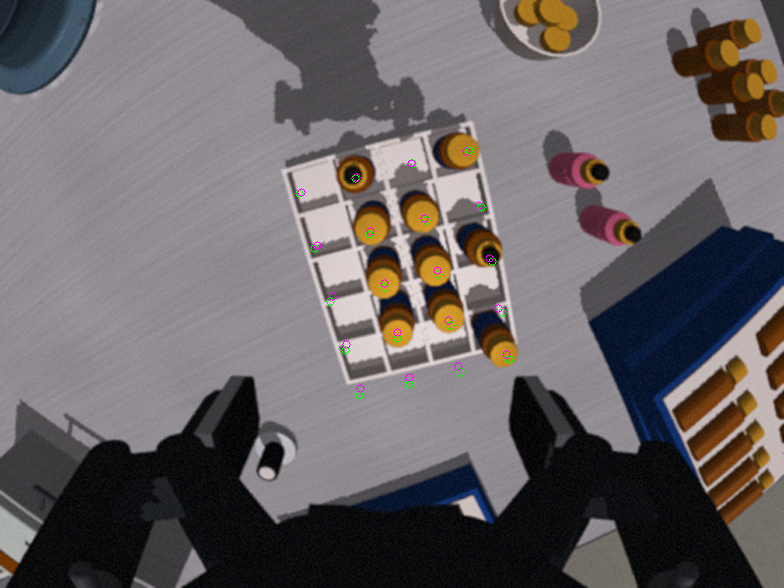

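Rack fit is good: yaw −10.8°, residuals about 1 px. Dropper A is in cell (0,1) and gets jaws along rack y. Dropper B is in cell (2,3) and gets jaws along rack x. Next is the cabinet.

Run:
```python
from h import *
np.set_printoptions(precision=4,suppress=True)
for a in (-52,128,38,-142):
    print(a,inverse_kinematics([.52,-.17,.34],down(np.radians(a))),inverse_kinematics([.56,-.23,.118],down(np.radians(a))))
q=down(np.radians(38))
move_ptp([.50,-.18,.36],q)
p,im=snap("wrist","w_cab",1.4);print(read_time_s())
for n,z in [("tray_handle",.118),("slide_top",.194),("uvcab",0),("meter",0)]:
    for d in tip_of("wrist",n)[:3]: print(n,np.round(d["at"]),d["confidence"],atz(p,d["at"],z,True))
```

```text
-52 [-0.3939  0.128   0.6992  1.7636 -0.0859  1.2808 -0.5817] [-0.292   0.5693  0.7881  1.8405 -0.4935  0.9387 -0.1892]
128 [-0.4127  0.1295  0.7206  1.7643 -0.089   1.2808  2.5633] [-0.1584  0.5108  0.6041  1.8347 -0.3602  0.9072  2.8456]
38 [-0.449   0.1327  0.7622  1.7656 -0.0955  1.281   0.9993] [-0.3774  0.627   0.9158  1.8438 -0.5977  0.9733  1.4633]
-142 [-0.9046  0.3478  1.4108  1.7771 -0.3545  1.3225 -1.8914] [-0.5876  1.0025  1.3665  1.8508 -1.0531  1.2523 -1.36  ]
4.6
tray_handle [298. 244.] 0.68 [ 0.5721 -0.2197  0.118 ]
slide_top [271. 355.] 0.89 [ 0.6143 -0.3265  0.194 ]
meter [420. 112.] 0.59 [0.6244 0.0354 0.    ]
```

View pics/w_cab.png

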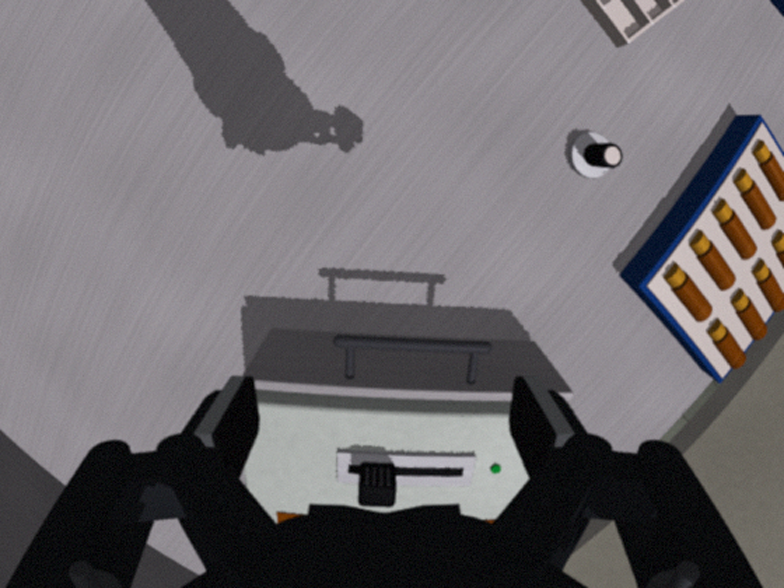

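Run:
```python
from h import *
np.set_printoptions(precision=4,suppress=True)
p=camera_params("wrist")
A=atz(p,np.array([337,343])/1.4,.118,True);B=atz(p,np.array([490,348])/1.4,.118,True)
print(A,B,np.linalg.norm(A-B),(A+B)/2,np.degrees(np.arctan2(*(B-A)[1::-1])))
im=cv2.imread("pics/w_cab.png")[300:560,200:620];cv2.imwrite("pics/w_cab_c.png",cv2.resize(im,None,fx=1.9,fy=1.9,interpolation=cv2.INTER_CUBIC))
```

```text
[ 0.5174 -0.2661  0.118 ] [ 0.6273 -0.1869  0.118 ] 0.13544250324971796 [ 0.5723 -0.2265  0.118 ] 35.794277839824716
```

View pics/w_cab_c.png

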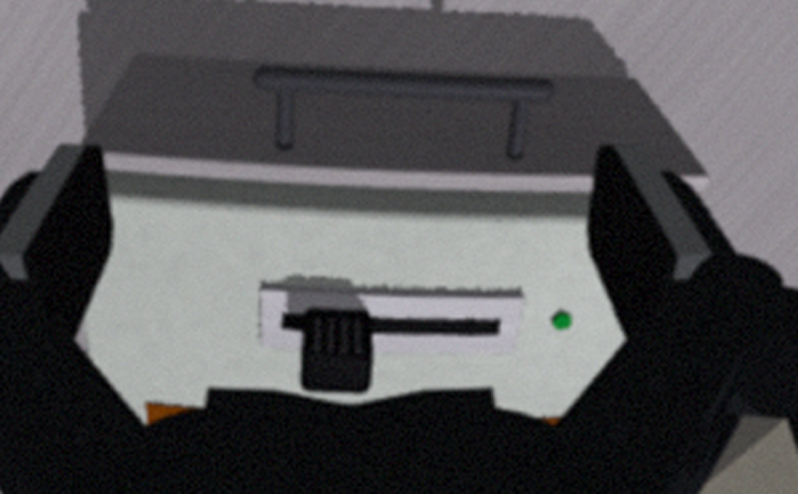

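Run:
```python
from h import *
np.set_printoptions(precision=4,suppress=True)
p=camera_params("wrist")
u=lambda a:(np.array(a,float)/1.9+[200,300])/1.4
def W(v,l):
    x,y,t,s=v;l=np.atleast_2d(l);c,sn=np.cos(t),np.sin(t)
    return np.c_[x+c*l[:,0]-sn*l[:,1],y+sn*l[:,0]+c*l[:,1],l[:,2]]
def ld(v,l1,l2,pts):
    q=proj(p,W(v,[l1,l2]),True);n=np.array([-(q[1]-q[0])[1],(q[1]-q[0])[0]]);n/=np.linalg.norm(n)
    return [(u(a)-q[0])@n for a in pts]
def f(v):
    s=v[3];r=[]
    r+=list((proj(p,W(v,[[-.152-s,-.065,.118],[-.152-s,.065,.118]]),True)-np.array([u((256,77)),u((552,90))])).ravel())
    r+=list((proj(p,W(v,[-.117-s,.153,.136]),True)-u((706,178))).ravel())
    r+=ld(v,[-.117-s,-.12,.136],[-.117-s,.153,.136],[(110,152),(400,163)])
    r+=ld(v,[-.105,-.12,.15],[-.105,.12,.15],[(150,196),(350,204),(560,215)])
    return np.array(r)
r=least_squares(f,[.66,-.35,np.radians(36),.01]);print(r.x,np.degrees(r.x[2]),r.fun)
v=r.x;print("handle",W(v,[-.152-v[3],0,.118]),"slide",W(v,[-.045,0,.194]))
for n in ["scene","side"]:
    pc=camera_params(n);im=read_camera(n)[:,:,::-1].copy()
    L=[[-.105,-.155,.15],[-.105,.155,.15],[.105,.155,.15],[.105,-.155,.15],[.105,.155,0],[-.105,.155,0],[-.152-v[3],-.065,.118],[-.152-v[3],.065,.118]]
    im=cv2.resize(im[80:280,60:320],None,fx=3,fy=3,interpolation=cv2.INTER_CUBIC)
    for q in proj(pc,W(v,L)): cv2.circle(im,tuple(((q-[60,80])*3).astype(int)),4,(0,0,255),1)
    cv2.imwrite(f"pics/cabov_{n}.png",im)
    print(n,[(d,tip_of and d["confidence"]) for d in tip_of(n,"slide_top")[:2]])
```

```text
[ 0.6578 -0.3538 -0.9689  0.0027] -55.51199163546239 [ 2.5189 -0.3855 -3.7657  0.4187  1.2787 -0.2438  0.3119 -0.3143  0.077
 -0.3181  0.2434]
handle [[ 0.5702 -0.2263  0.118 ]] slide [[ 0.6323 -0.3167  0.194 ]]
scene [({'at': [246.7, 253.9], 'confidence': 0.54}, 0.54), ({'at': [157.8, 137.9], 'confidence': 0.48}, 0.48)]
side [({'at': [173.5, 137.6], 'confidence': 0.57}, 0.57)]
```

View pics/cabov_side.png

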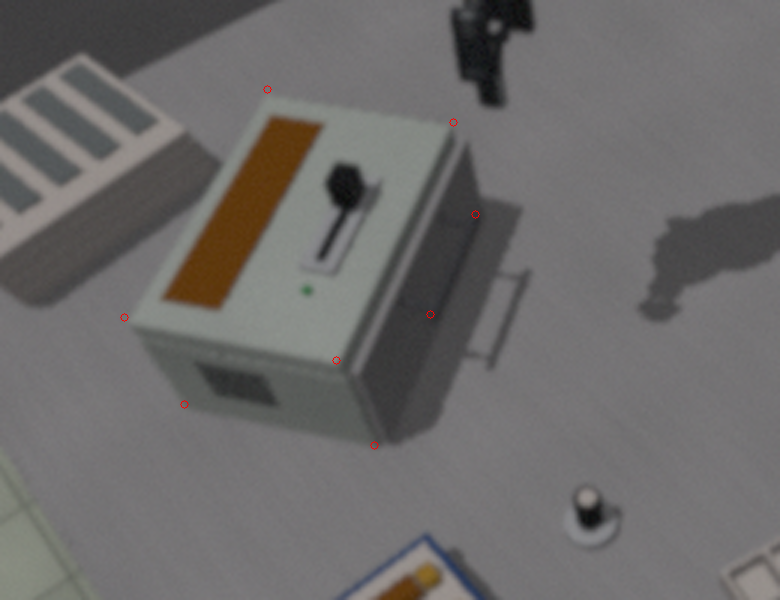

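View pics/cabov_scene.png

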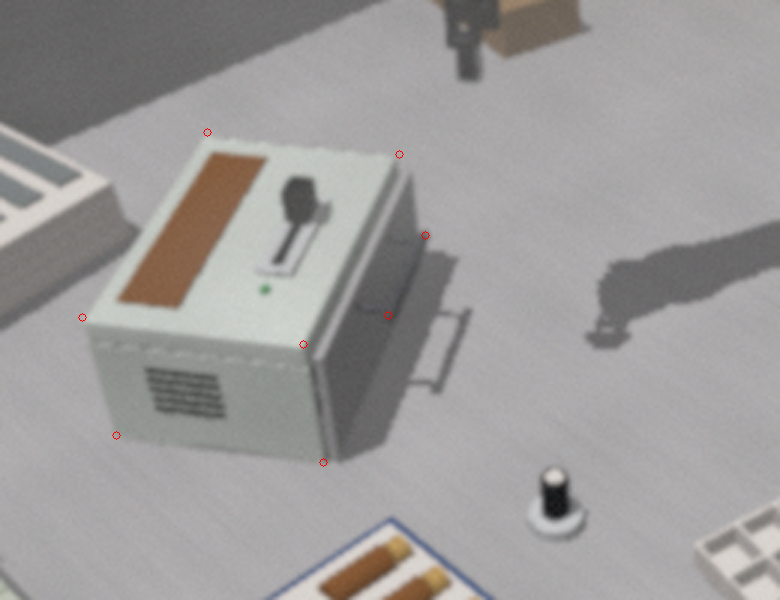

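Run:
```python
from h import *
np.set_printoptions(precision=4,suppress=True)
p=camera_params("wrist");ps={n:camera_params(n) for n in("scene","side")}
u=lambda a:(np.array(a,float)/1.9+[200,300])/1.4
def W(v,l):
    x,y,t=v[:3];l=np.atleast_2d(l);c,sn=np.cos(t),np.sin(t)
    return np.c_[x+c*l[:,0]-sn*l[:,1],y+sn*l[:,0]+c*l[:,1],l[:,2]]
def ld(v,l1,l2,pts):
    q=proj(p,W(v,[l1,l2]),True);n=np.array([-(q[1]-q[0])[1],(q[1]-q[0])[0]]);n/=np.linalg.norm(n)
    return [(u(a)-q[0])@n for a in pts]
C=np.array([[.105,-.155,.15],[-.105,-.155,.15],[-.105,.155,.15],[.105,.155,.15],[-.105,.155,0]])
O={"side":np.array([(268,99),(455,130),(345,367),(130,325),(375,445)])/3+[60,80],"scene":np.array([(210,138),(397,163),(312,350),(88,322),(325,461)])/3+[60,80]}
def f(v):
    s=v[3];r=[]
    for n in O: r+=list((proj(ps[n],W(v,C))-O[n]).ravel())
    m=proj(p,W(v,[[-.152-s,-.065,.118],[-.152-s,.065,.118]]),True).mean(0)-(u((256,77))+u((552,90)))/2
    r+=list(m)
    r+=list((proj(p,W(v,[-.117-s,.153,.136]),True)-u((706,178))).ravel())
    r+=ld(v,[-.152-s,-.065,.118],[-.152-s,.065,.118],[(300,79),(500,88)])
    r+=ld(v,[-.117-s,-.12,.136],[-.117-s,.153,.136],[(110,152),(400,163)])
    r+=ld(v,[-.105,-.12,.15],[-.105,.12,.15],[(150,196),(350,204),(560,215)])
    return np.array(r)
r=least_squares(f,[.66,-.35,np.radians(-54),.01],loss="soft_l1");print(r.x,np.degrees(r.x[2]),r.fun)
v=r.x;print("handle",W(v,[-.152-v[3],0,.118]))
np.save("cab.npy",v)
for n,px in [("scene",(157.8,138.)),("side",(172.8,138))]:
    X=atz(ps[n],px,.194);c,s=np.cos(v[2]),np.sin(v[2]);d=X[:2]-v[:2];print("slide local",c*d[0]+s*d[1],-s*d[0]+c*d[1])
X=atz(p,(271,355),.194,True);d=X[:2]-v[:2];print("slide local w",c*d[0]+s*d[1],-s*d[0]+c*d[1])
```

```text
[ 0.6583 -0.3519 -0.9597  0.0007] -54.98686380533453 [-0.5594 -2.4935 -0.5426 -2.5022 -2.0452 -1.6871 -1.4006 -1.69    0.6703
  0.4285 -1.1488 -1.2804  0.8905 -2.895  -1.9735 -1.5468 -1.3833 -0.9496
  0.4194  0.8402  0.1447  0.0714  2.3931 -1.3924 -0.0438  0.0455 -0.7993
 -0.3146  0.5867  0.9304  2.2681]
handle [[ 0.5707 -0.2269  0.118 ]]
slide local -0.034283235621929774 -0.04066871153829969
slide local -0.043430233801242696 -0.022993879246284633
slide local w -0.04389577315317489 -0.024191936059638035
```

Run:
```python
from h import *
np.set_printoptions(precision=4,suppress=True)
v=np.load("cab.npy");t=v[2];ax=np.array([np.cos(t),np.sin(t),0])
q=down(t);H=np.array([.571,-.2267,.118])
move_gripper(.026,40)
move_ptp(H+[0,0,.12],q)
print(read_finger_gap(),read_ft_force())
movel(H+[0,0,.03],q,.15);print(read_ft_force())
snap("wrist","w_h1",1.4)
movel(H+[0,0,0],q,.06);print(read_ft_force(),read_eef_pos())
move_gripper(.005,40);print("gap",read_finger_gap(),read_ft_force(),read_eef_pos(),read_time_s())
print(inverse_kinematics(H-ax*.13,q))
```

```text
0.02608051207189623 [0.3784 0.1656 0.1778]
[-0.3372 -0.3107 -0.1001]
[-0.1324  0.2645  0.3319] [ 0.5709 -0.2268  0.1177]
gap 0.009512612031610065 [-1.6223 -0.2403  1.3252] [ 0.5711 -0.2268  0.1184] 8.525
[-0.6209  0.4238  0.9182  2.0704 -0.4476  0.8555 -0.4026]
```

View pics/w_h1.png

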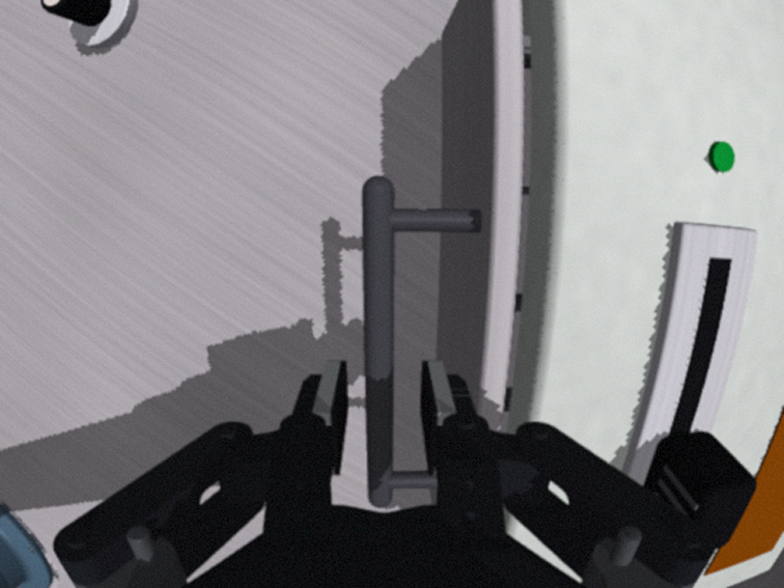

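The bar is held: the gap is 9.5 mm for a bar of about 10 mm, and the picture shows the jaws square across it. Pulling now.

Run:
```python
from h import *
np.set_printoptions(precision=4,suppress=True)
v=np.load("cab.npy");t=v[2];ax=np.array([np.cos(t),np.sin(t),0])
q=down(t);H=read_eef_pos().copy();H[2]=.118
for d in (.06,.115):
    movel(H-ax*d,q,.1); print(d,read_ft_force(),read_eef_pos())
d=.115
while d<.142:
    d+=.003; movel(H-ax*d,q,.04); f=read_ft_force(); print(d,f@ax, (H-read_eef_pos())@ax)
    if abs(f@ax)>14: break
print(read_eef_pos(),read_finger_gap(),read_time_s())
snap("scene","s1");snap("wrist","w_t1",1.4)
```

```text
0.06 [-0.8217 -0.0614  4.1951] [ 0.5364 -0.1774  0.1183]
0.115 [-2.7361 -0.4966  5.6281] [ 0.5045 -0.1321  0.1183]
0.11800000000000001 0.027397445098199504 0.11801546359769699
0.12100000000000001 0.3560631632132624 0.1208731202976587
0.12400000000000001 0.6258085554668483 0.12404970304453586
0.127 0.07417888608384571 0.12734217329557626
0.13 6.022657403441958 0.1282728185744982
0.133 12.969743718604864 0.12837455732534295
0.136 19.006491333515328 0.12845552760734202
[ 0.4972 -0.1217  0.1184] 0.009722427196517735 11.725
```

View pics/s1.png

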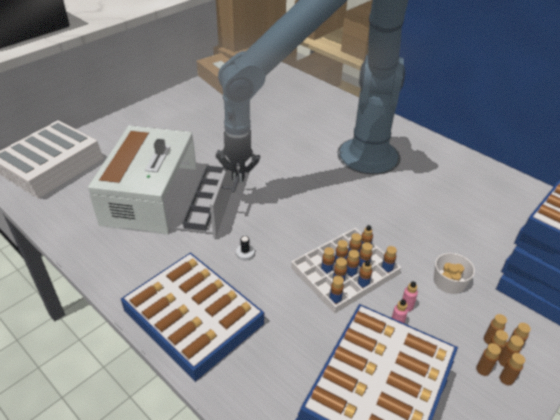

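View pics/w_t1.png

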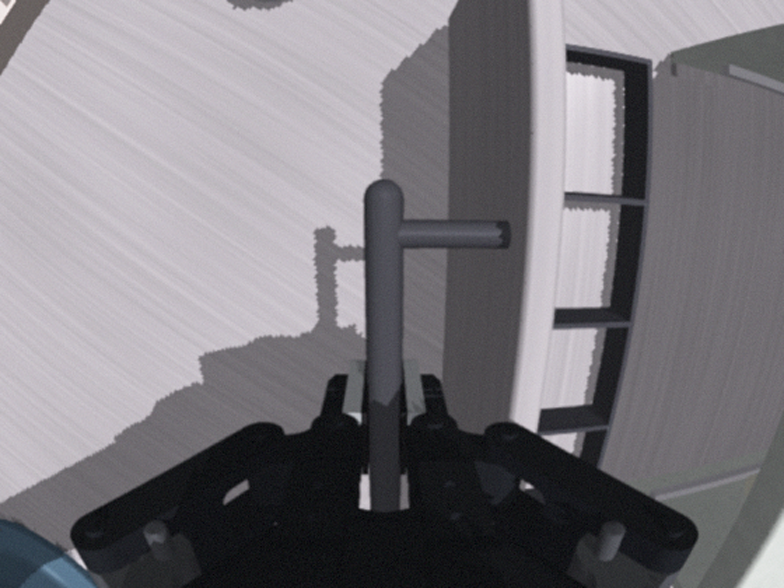

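The tray is at its stop: the force rises with no further travel, and it moved 0.1285 m from about 0.0015. I'll release it, go up and look at the cells.

Run:
```python
from h import *
np.set_printoptions(precision=4,suppress=True)
v=np.load("cab.npy");t=v[2];ax=np.array([np.cos(t),np.sin(t),0]);ay=np.array([-np.sin(t),np.cos(t),0])
q=down(t);H=read_eef_pos().copy()
movel(H,q,.05);print(read_ft_force()@ax)
move_gripper(.026);print(read_eef_pos())
movel(H+[0,0,.1],q,.2)
np.save("handle.npy",H)
c=H+ax*.102;c[2]=.014
V=c+ay*.02-ax*.05;V[2]=.36
move_ptp(V,down(t+np.pi/2))
p,im=snap("wrist","w_tray",1.4)
o=cv2.imread("pics/w_tray.png")
for n,yy in [("cell0",-.1015),("cell1",-.0365),("cell2",.0285),("pocket",.0975)]:
    hw=.035 if n=="pocket" else .031
    L=[c+ay*(yy+b*hw)+ax*a*.031+[0,0,.025] for a,b in((-1,-1),(1,-1),(1,1),(-1,1))]
    cv2.polylines(o,[(proj(p,np.array(L),True)*1.4).astype(int)],True,(0,255,0),1)
    for d in tip_of("wrist",n)[:2]:
        X=atz(p,d["at"],.014,True)-c; print(n,d["confidence"],X@ax,X@ay,yy)
cv2.imwrite("pics/w_tray_ov.png",o)
for d in tip_of("wrist","meter")[:2]: print(d,atz(p,d["at"],0,True))
print(read_time_s())
```

```text
3.9531556618963886
[ 0.4967 -0.1202  0.1179]
cell0 0.85 -0.0027729566766010226 -0.10013861535558287 -0.1015
cell0 0.63 -0.0007259852959564636 -0.03258303874906066 -0.1015
cell1 0.85 -0.0027729566766010226 -0.10013861535558287 -0.0365
cell1 0.63 -0.0007259852959564636 -0.03258303874906066 -0.0365
cell2 0.85 -0.0027729566766010226 -0.10013861535558287 0.0285
cell2 0.63 -0.0007259852959564636 -0.03258303874906066 0.0285
pocket 0.6 -0.0017241274724268322 0.09834432172868453 0.0975
{'at': [391.9, 97.0], 'confidence': 0.97} [0.6258 0.0394 0.    ]
{'at': [330.7, 200.8], 'confidence': 0.18} [ 0.6456 -0.1471  0.    ]
14.725
```

View pics/w_tray_ov.png

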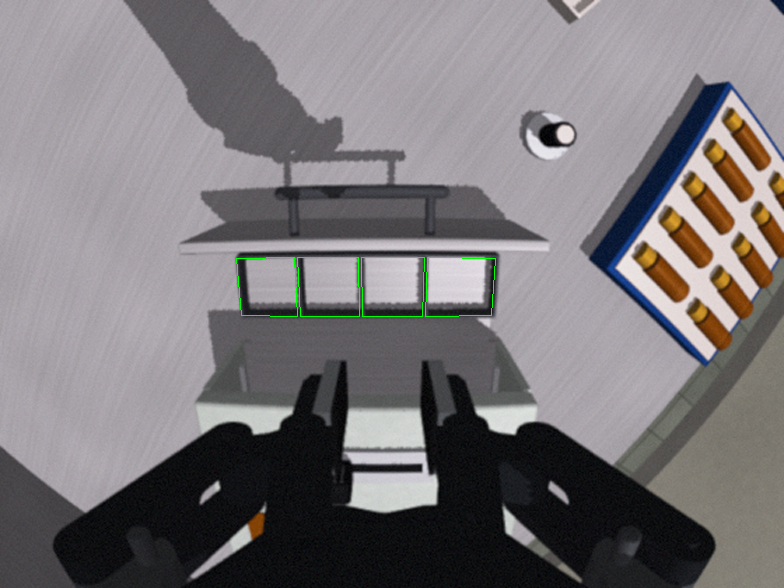

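The overlay fits all four compartments to about 1–2 mm. Next the meter at (550,135), which is still where it was.

```bash
cat >> h.py <<'E'
v=np.load("cab.npy");t=v[2];ax=np.array([np.cos(t),np.sin(t),0]);ay=np.array([-np.sin(t),np.cos(t),0])
try:
    H=np.load("handle.npy"); C0=H+ax*.102
    def cell(y,z):
        X=C0+ay*y; X[2]=z; return X
except Exception: pass
CY=dict(cell0=-.1015,cell1=-.0365,cell2=.0285,pocket=.0975)
E
python3 - <<'E'
from h import *
np.set_printoptions(precision=4,suppress=True)
q=down(t+np.pi/2)
print(inverse_kinematics([.626,.038,.2],q))
M=np.array([.626,.038,0])
move_gripper(.06,40)
move_ptp(M+[-.0,-.04,.22],q)
p,im=snap("wrist","w_m1",1.4)
for d in tip_of("wrist","meter")[:2]: print(d,atz(p,d["at"],0,True))
print(proj(p,[[.626,.038,0],[.626,.038,.06]],True)*1.4,read_time_s())
E
```

```text
[-0.6548  0.456   0.6792  1.7278 -0.3205  1.0716  0.7411]
{'at': [294.3, 151.5], 'confidence': 0.78} [0.6238 0.0377 0.    ]
[[414.645  213.4378]
 [421.0267 224.9639]] 16.1417
```

View pics/w_m1.png

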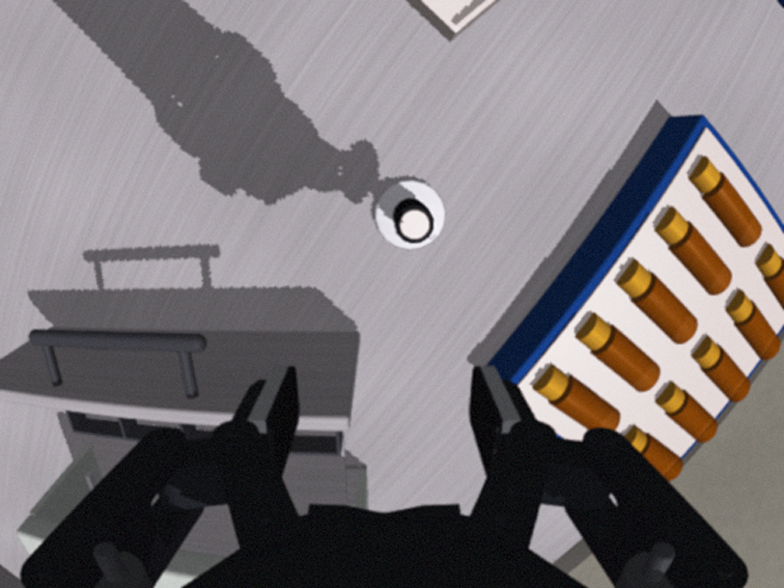

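The meter shows its base circle centred near (409,215) and its turret top near (415,224).

Run:
```python
from h import *
np.set_printoptions(precision=4,suppress=True)
p=camera_params("wrist");q=down(t+np.pi/2)
b=atz(p,np.array([409,215])/1.4,.012,True);u=atz(p,np.array([414.5,223.5])/1.4,.06,True);print(b,u)
M=(b+u)/2;M[2]=0
movel(M+[0,0,.13],q,.25)
movel(M+[0,0,.043],q,.12);print(read_ft_force())
move_gripper(.01,30);print(read_finger_gap(),read_eef_pos(),read_ft_force())
movel(M+[0,0,.06],q,.1)
movel(M+[0,0,.25],q,.25);print(read_finger_gap(),read_ft_force())
T=cell(CY["pocket"],.25)
move_ptp(T,q)
snap("wrist","w_m2",1.4);snap("side","side_m2",3,(160,100,360,260))
print(read_eef_pos()-T,read_finger_gap(),read_time_s())
```

```text
[0.6227 0.0347 0.012 ] [0.623  0.0356 0.06  ]
[-0.7372 -0.4073 -0.5422]
0.02530575486404123 [0.6236 0.0352 0.044 ] [-0.6424  0.3596  4.1724]
0.02536654934889479 [-0.3809  0.1758 -2.596 ]
[ 0.0001  0.0027 -0.0015] 0.025565679501015424 20.05
```

View pics/w_m2.png

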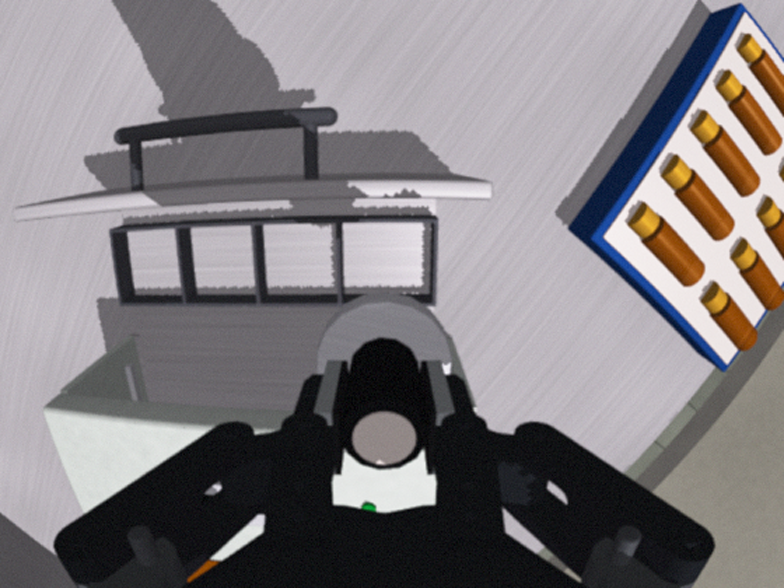

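View pics/side_m2.png

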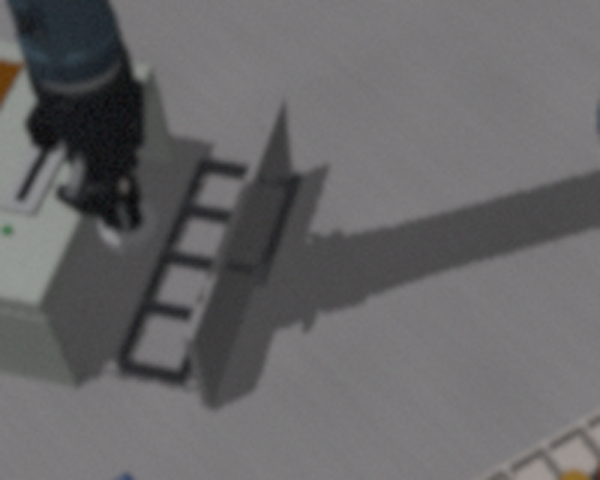

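Run:
```python
from h import *
np.set_printoptions(precision=4,suppress=True)
q=down(t+np.pi/2);T=cell(CY["pocket"],.25)
movel(T*[1,1,0]+[0,0,.12],q,.2);pause(.2);print(read_eef_pos()-T)
movel(T*[1,1,0]+[0,0,.065],q,.06);f0=read_ft_force();print(f0,read_eef_pos()-T)
for z in (.062,.060,.058,.057):
    movel(T*[1,1,0]+[0,0,z],q,.03);f=read_ft_force();print(z,f,read_eef_pos()[2])
    if f[2]-f0[2]>3: break
move_gripper(.05);print(read_finger_gap())
movel(T*[1,1,0]+[0,0,.25],q,.2)
V=C0+ay*.02-ax*.05;V[2]=.36
snap("scene","s_m3",3,(150,130,310,270));print(read_time_s())
```

```text
[ 0.0014 -0.0004 -0.128 ]
[-0.1941  0.6531 -1.6736] [ 0.0005 -0.0002 -0.1845]
0.062 [-0.1733  0.2664 -2.3744] 0.06202057354694425
0.06 [-0.884  -0.4183 -3.1243] 0.05982863692260808
0.058 [ 0.1781  0.2294 -1.212 ] 0.05807349556183396
0.057 [-0.842  -0.2594  4.535 ] 0.05800258918723873
0.05015292675725078
24.6417
```

View pics/s_m3.png

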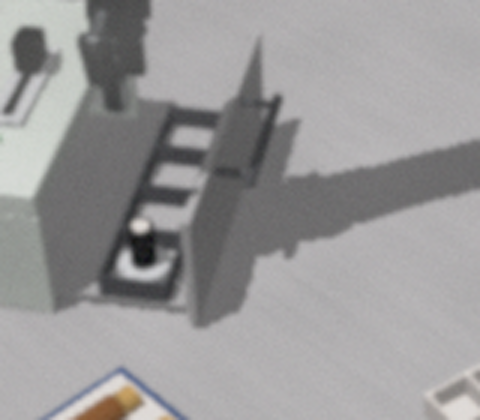

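The meter stands in its pocket: scene crop (143,245), and the contact force appeared at exactly 14 mm floor height. Now dropper A.

Run:
```python
from h import *
np.set_printoptions(precision=4,suppress=True)
yr=-.1893
qa=down(yr+np.pi/2)
A=np.array([.3835,.268,0])
move_gripper(.058,40)
print([inverse_kinematics(A+[0,0,z],qa) for z in (.25,.055)])
move_ptp(A+[0.03,-.0,.27],qa)
p,im=snap("wrist","w_a1",1.4)
for d in tip_of("wrist","dropper2")[:4]: print(d,atz(p,d["at"],.004,True))
print(proj(p,[[*A[:2],.102],[*A[:2],.004]],True)*1.4,read_time_s())
```

```text
[array([-1.2425,  0.0187,  0.5566,  2.0426, -0.0112,  1.0831,  0.7008]), array([-1.1515,  0.3712,  0.5101,  2.1822, -0.2957,  0.6532,  0.9479])]
{'at': [269.1, 152.4], 'confidence': 0.95} [0.3844 0.2674 0.004 ]
{'at': [341.2, 220.5], 'confidence': 0.87} [0.4866 0.3412 0.004 ]
{'at': [420.5, 182.8], 'confidence': 0.73} [0.4563 0.4548 0.004 ]
{'at': [431.3, 223.3], 'confidence': 0.57} [0.5164 0.4685 0.004 ]
[[375.299  229.8923]
 [377.2691 212.1929]] 26.7167
```

View pics/w_a1.png

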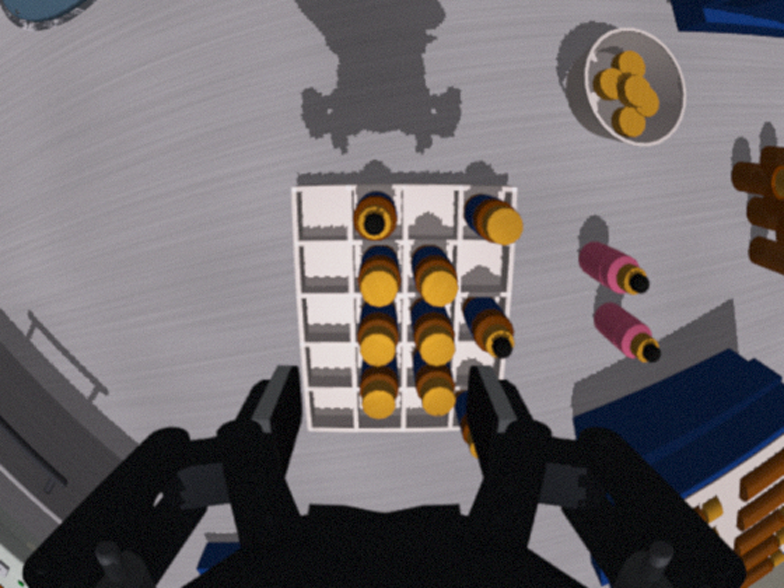

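Run:
```python
from h import *
np.set_printoptions(precision=4,suppress=True)
p=camera_params("wrist")
print("A",atz(p,np.array([374,223])/1.4,.099,True),"B",atz(p,np.array([502,346])/1.4,.099,True))
# rack check in this view
yr=-.1893;Rm=np.array([[np.cos(yr),-np.sin(yr)],[np.sin(yr),np.cos(yr)]])
c=np.array([[-.1145,-.092],[-.1145,.092],[.1145,.092],[.1145,-.092]])@Rm.T+[.4767,.2736]
print(proj(p,np.c_[c,[.028]*4],True)*1.4)
im=cv2.imread("pics/w_a1.png")[170:270,280:540];cv2.imwrite("pics/w_a1c.png",cv2.resize(im,None,fx=3,fy=3,interpolation=cv2.INTER_CUBIC))
```

```text
A [0.3793 0.2679 0.099 ] B [0.4824 0.3409 0.099 ]
[[291.2839 187.7961]
 [517.6013 188.757 ]
 [496.5282 430.0278]
 [307.4362 432.0718]]
```

View pics/w_a1c.png

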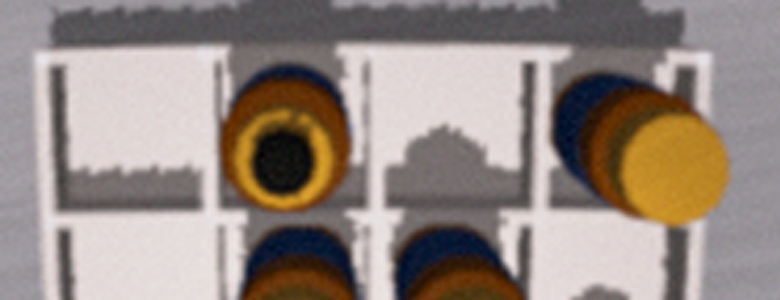

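```bash
cat >> h.py <<'E'
def pick(X,q,zg=.056,op=.058):
    X=np.array([X[0],X[1],0.])
    move_gripper(op,40)
    movel(X+[0,0,.16],q,.25); pause(.2)
    movel(X+[0,0,zg],q,.08); print("down",read_eef_pos(),read_ft_force())
    move_gripper(.02,30); print("grip",read_finger_gap(),read_eef_pos(),read_ft_force())
    movel(X+[0,0,zg+.02],q,.05)
    movel(X+[0,0,.26],q,.2); print("up",read_finger_gap(),read_ft_force())
def place(Y,q,z0):
    T=cell(Y,.26)
    xy=T*[1,1,0]
    move_ptp(T,q); movel(xy+[0,0,.14],q,.2); pause(.2)
    movel(xy+[0,0,z0+.008],q,.08); f0=read_ft_force(); print("near",f0,read_eef_pos()-xy)
    for k in range(8):
        z=z0+.006-.002*k
        movel(xy+[0,0,z],q,.03); f=read_ft_force()
        if f[2]-f0[2]>2.5: break
    print("touch",z,f,read_eef_pos())
    move_gripper(.05); print("open",read_finger_gap())
    movel(xy+[0,0,.26],q,.2)
E
python3 - <<'E'
from h import *
np.set_printoptions(precision=4,suppress=True)
pick([.3805,.268],down(-.1893+np.pi/2))
snap("wrist","w_a2",1.4);print(read_time_s())
print(inverse_kinematics(cell(CY["cell0"],.26),down(t+np.pi/2)))
E
```

```text
down [0.3809 0.2684 0.0565] [-0.4239  0.1304 -0.3596]
grip 0.03195241446397498 [0.3808 0.2682 0.0564] [-0.0574 -0.4136  2.5081]
up 0.032317369425528875 [ 0.73    0.0055 -1.2606]
31.2
[-0.5495  0.3142  1.1666  1.8881 -0.3172  1.1459  1.3442]
```

View pics/w_a2.png

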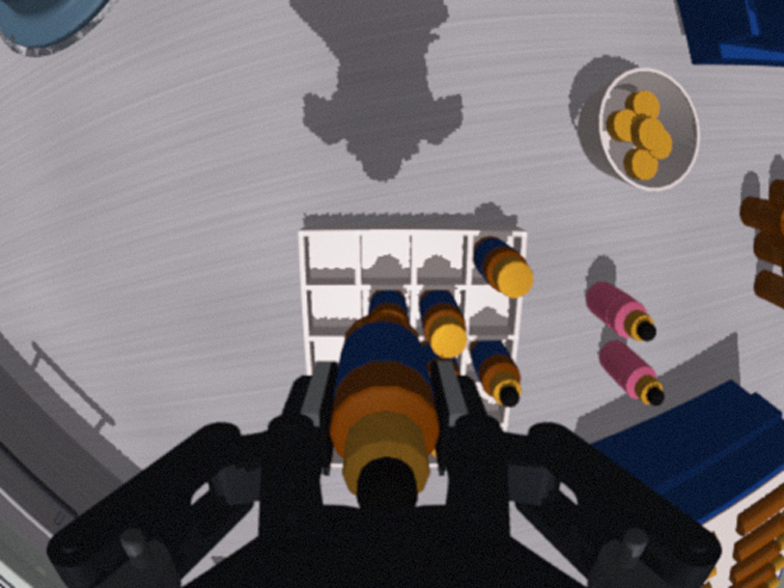

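The dropper is held upright at a gap of 32 mm. I'll place it in cell0.

Run:
```python
from h import *
np.set_printoptions(precision=4,suppress=True)
place(CY["cell0"],down(t+np.pi/2),.066)
# view for B and state
yr=-.1893
print([inverse_kinematics([.483,.341,z],down(yr)) for z in (.25,.056)],[inverse_kinematics([.483,.341,z],down(yr+np.pi)) for z in (.25,.056)])
snap("scene","s_a3",3,(150,130,310,270));print(read_time_s())
```

```text
near [-0.2229  0.2027 -0.8163] [ 0.0003 -0.0004  0.0744]
touch 0.066 [-0.5175 -0.0455  1.8292] [ 0.4727 -0.264   0.0663]
open 0.050069306474327384
[array([-1.6592,  0.6747,  1.3821,  1.784 , -0.6933,  1.2873, -0.2891]), array([-1.4101,  0.7488,  0.95  ,  1.9033, -0.777 ,  0.9104, -0.2593])] [array([-1.6174,  0.5618,  1.2569,  1.783 , -0.5687,  1.2249,  2.7528]), array([-1.2602,  0.6353,  0.729 ,  1.8974, -0.5674,  0.8265,  2.7229])]
37.5583
```

View pics/s_a3.png

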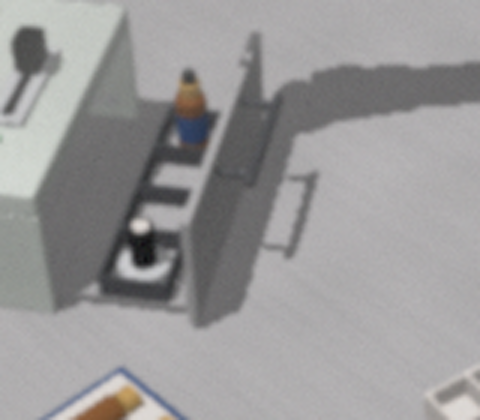

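Run:
```python
from h import *
np.set_printoptions(precision=4,suppress=True)
move_j([-.8282,.0677,.2324,1.8198,-.0168,1.2565,-.5])
yr=-.1893;q=down(yr)
print([inverse_kinematics([.483,.341,z],q) for z in (.25,.056)])
move_ptp([.47,.33,.28],q)
p,im=snap("wrist","w_b1",1.4)
for d in tip_of("wrist","dropper2")[:4]: print(d,atz(p,d["at"],.004,True))
print(proj(p,[[.483,.341,.099],[.483,.341,.004]],True)*1.4,read_time_s())
```

```text
[array([-0.8683,  0.2743,  0.2176,  1.7529, -0.065 ,  1.1214, -0.8197]), array([-0.8402,  0.5196,  0.1902,  1.8777, -0.1371,  0.7569, -0.7639])]
{'at': [293.3, 49.7], 'confidence': 0.87} [0.5212 0.4776 0.004 ]
{'at': [242.9, 72.2], 'confidence': 0.76} [0.4568 0.4615 0.004 ]
{'at': [287.8, 166.5], 'confidence': 0.7} [0.4882 0.337  0.004 ]
[[399.7895 251.8921]
 [396.3207 229.7335]] 40.0167
```

View pics/w_b1.png

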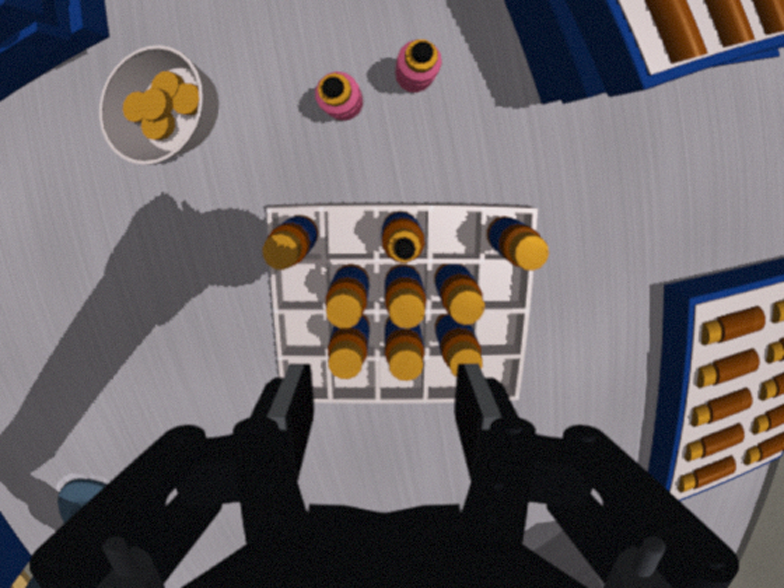

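Dropper B is at (404,248), with empty cells to its left and right. The eight flat-capped bottles are undisturbed.

Run:
```python
from h import *
np.set_printoptions(precision=4,suppress=True)
p=camera_params("wrist");B=atz(p,np.array([404,248])/1.4,.099,True);print(B)
B=(B+np.array([.4824,.3409,.099]))/2
pick(B,down(-.1893))
move_j([-.8282,.0677,.2324,1.8198,-.0168,1.2565,.5])
snap("wrist","w_b2",1.4)
print(inverse_kinematics(cell(CY["cell1"],.26),down(t+np.pi/2)),read_time_s())
```

```text
[0.488 0.342 0.099]
down [0.4857 0.3418 0.0567] [ 0.781  -0.0155  0.5366]
grip 0.03254257408133004 [0.4856 0.3417 0.0566] [-0.4136 -0.5085  2.2621]
up 0.03217728853410555 [ 0.5112 -0.367  -0.9172]
[-0.3869  0.3015  0.8621  1.8096 -0.2502  1.1443  1.1687] 45.7583
```

View pics/w_b2.png

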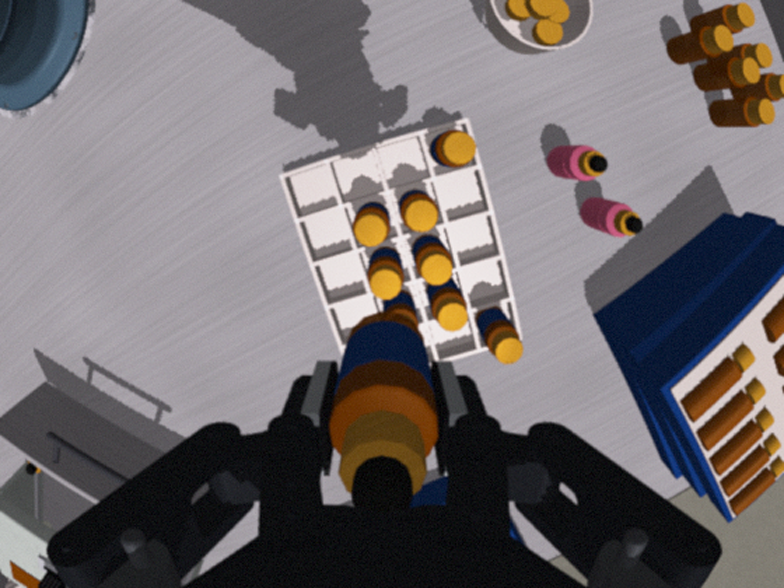

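Held upright. I'll place it in cell2, which leaves the most finger room on both sides.

Run:
```python
from h import *
np.set_printoptions(precision=4,suppress=True)
q=down(t+np.pi/2)
place(CY["cell2"],q,.066)
V=C0+ay*.02-ax*.05;V[2]=.36
move_ptp(V,q)
p,im=snap("wrist","w_load",1.4);snap("scene","s_load",3,(150,130,310,270));print(read_time_s())
for n in("dropper2","meter"):
    for d in tip_of("wrist",n)[:3]:
        X=atz(p,d["at"],.014,True)-C0;print(n,d["confidence"],X@ax,X@ay)
```

```text
near [-1.0315  0.1594  0.3699] [ 0.0005 -0.0003  0.0745]
touch 0.066 [-0.6525  0.6824  2.9061] [ 0.5796 -0.1892  0.0666]
open 0.05026139896012443
52.475
dropper2 0.93 0.004220485831338278 0.025125414786462113
dropper2 0.57 -0.0019970719429140524 -0.09898134452427942
meter 0.94 -0.0001478191646902857 0.09414683588359325
```

View pics/w_load.png

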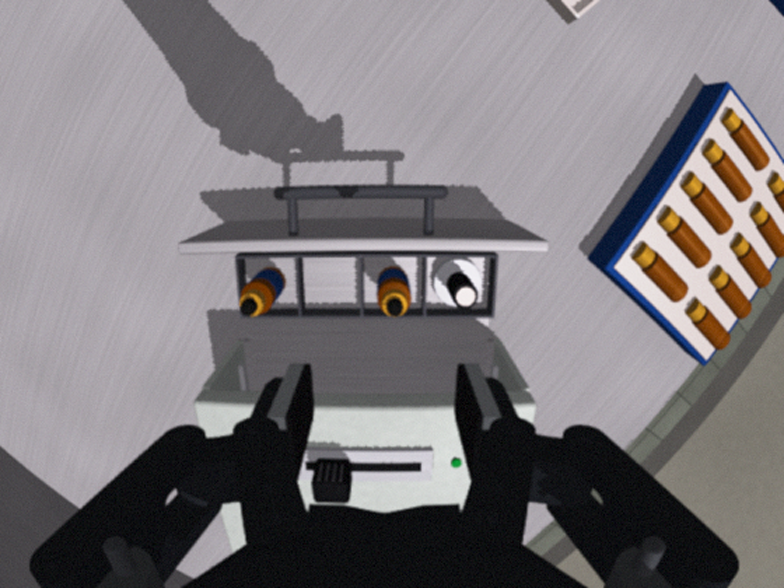

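View pics/s_load.png

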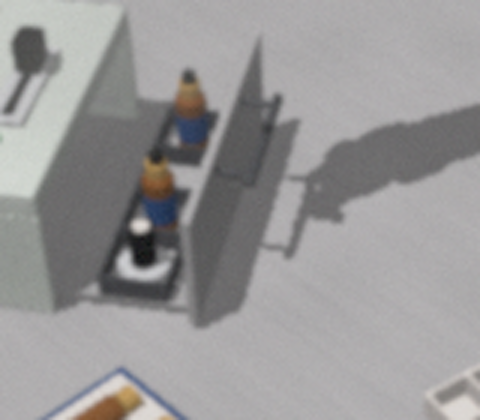

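All three items stand in their compartments: the droppers in cell0 (265,290) and cell2 (393,290), the meter in the pocket (458,285). Now closing gently by the handle.

Run:
```python
from h import *
np.set_printoptions(precision=4,suppress=True)
q=down(t)
move_gripper(.026,40)
move_ptp(H+[0,0,.1],q);pause(.2)
print(read_eef_pos()-H)
movel(H*[1,1,0]+[0,0,.118],q,.08);print(read_ft_force())
move_gripper(.005,40);print(read_finger_gap(),read_eef_pos()-H)
G=read_eef_pos().copy();G[2]=.118
for d in (.06,.118): movel(G+ax*d,q,.05);print(d,read_ft_force()@ax)
while d<.142:
    d+=.003;movel(G+ax*d,q,.03);f=read_ft_force();e=(read_eef_pos()-G)@ax;print(round(d,3),f@ax,e)
    if abs(f@ax)>16:break
print(read_eef_pos(),read_time_s())
```

```text
[ 0.0004 -0.0001  0.1004]
[-0.7439 -0.12    0.6742]
0.009505888824234636 [ 0.0006 -0.0002  0.0002]
0.06 -0.09400147770407191
0.118 -0.2343346393401188
0.121 0.45717595690490415 0.12163542001545509
0.124 -0.07198399024596419 0.12465280692294321
0.127 -0.5158683386229851 0.12769405259716188
0.13 -2.1160542070679016 0.12978587222512855
0.133 -9.496030343979786 0.12987418306911147
0.136 -13.459282111599428 0.12996090792123718
0.139 -19.693793339003165 0.1300390997895142
[ 0.5727 -0.2282  0.1185] 60.6
```

The tray is home: it travelled 0.130 m, and then the force rose with no more movement. I'll release the handle and look at it and the slide.

Run:
```python
from h import *
np.set_printoptions(precision=4,suppress=True)
q=down(t)
E=read_eef_pos().copy()
movel(E-ax*.0,q,.05);print("F",read_ft_force()@ax)
move_gripper(.026);print(read_finger_gap(),(read_eef_pos()-H)@ax)
movel(E*[1,1,0]+[0,0,.24],q,.15)
q2=down(t)
S=np.array([v[0],v[1],0])-ax*.045-ay*.025
move_ptp(S+[0,0,.33]-ax*.0,down(t+np.pi/2)) if False else move_ptp(S+[0,0,.34]-ay*.02,q2)
p,im=snap("wrist","w_s1",1.4);snap("side","side_s1",3,(90,80,290,240))
for d in tip_of("wrist","slide_top")[:3]:
    X=atz(p,d["at"],.194,True)-[v[0],v[1],.194];print(d,X@ax,X@ay)
print(read_time_s())
```

```text
F -1.8847597344415827
0.026220852433703982 0.13018133441223728
{'at': [280.7, 179.5], 'confidence': 0.63} -0.041468816750843 -0.022679907388494784
63.0083
```

View pics/w_s1.png

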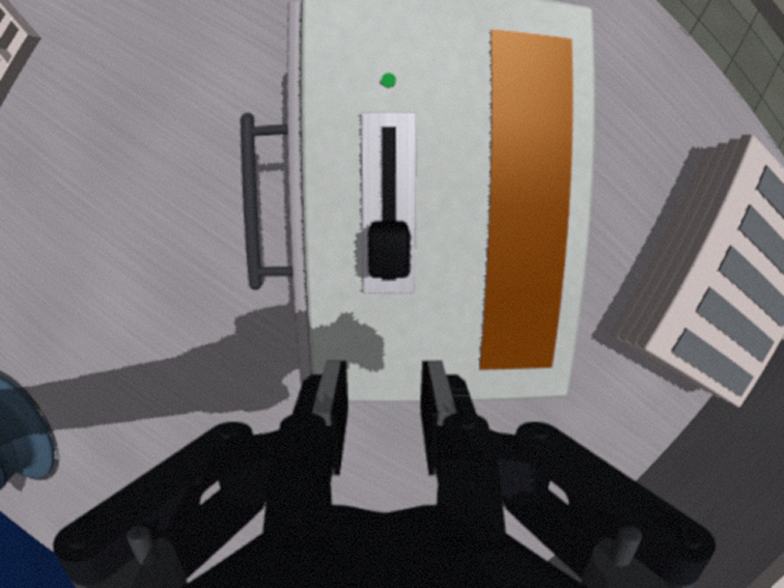

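View pics/side_s1.png

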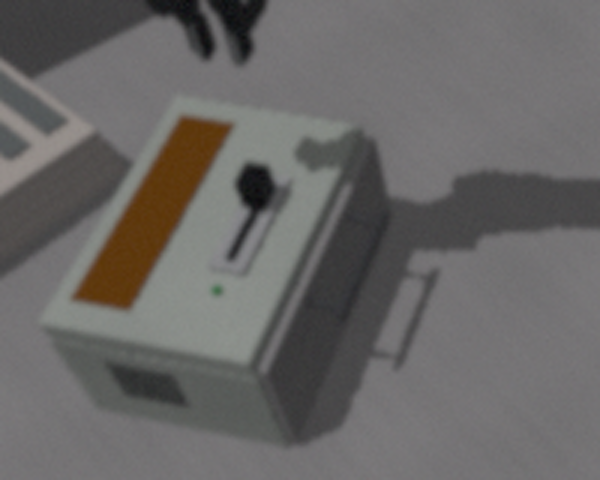

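The tray panel is flush and the start slide's grip is at (389,248).

Run:
```python
from h import *
np.set_printoptions(precision=4,suppress=True)
p=camera_params("wrist")
X=atz(p,np.array([389,248])/1.4,.19,True);L=X-[v[0],v[1],0];print(X,L@ax,L@ay)
q=down(t)
S=np.array([X[0],X[1],0.])
move_gripper(.046,40)
movel(S+[0,0,.25],q,.2);pause(.2)
movel(S+[0,0,.183],q,.08);print(read_ft_force())
move_gripper(.01,30);print("gap",read_finger_gap(),read_ft_force(),read_eef_pos())
G=read_eef_pos().copy();G[2]=.183
movel(G+ay*.04,q,.06);print(read_ft_force()@ay,(read_eef_pos()-G)@ay)
d=.04
while d<.064:
    d+=.003;movel(G+ay*d,q,.03);f=read_ft_force();e=(read_eef_pos()-G)@ay;print(round(d,3),f@ay,e)
    if abs(f@ay)>20:break
snap("side","side_s2",3,(90,80,290,240))
pause(.3)
move_gripper(.05);pause(.5)
E=read_eef_pos().copy();movel(E*[1,1,0]+[0,0,.33],q,.15)
movel(S+[0,0,.34]-ay*.045,q,.2)
snap("wrist","w_s3",1.4);snap("side","side_s3",3,(90,80,290,240));print(read_time_s())
```

```text
[ 0.6162 -0.3258  0.19  ] -0.04555529073621377 -0.019492021332988933
[ 0.7752 -0.2992  0.2754]
gap 0.025263216190130125 [ 2.6322 -3.0459  1.064 ] [ 0.6172 -0.3271  0.1843]
-5.452416774564111 0.03838034461918397
0.043 -6.1479327100898775 0.04133020196675413
0.046 -5.60871098031332 0.044123800733637177
0.049 -6.2086806011279245 0.04691039237074191
0.052 -6.787859644752685 0.04967730048272542
0.055 -7.836971837976837 0.05034921080836763
0.058 -11.493075541989825 0.050488720872639954
0.061 -14.676485909101117 0.050583938373414135
0.064 -18.36374049501153 0.050722496861139596
71.4
```

View pics/side_s2.png

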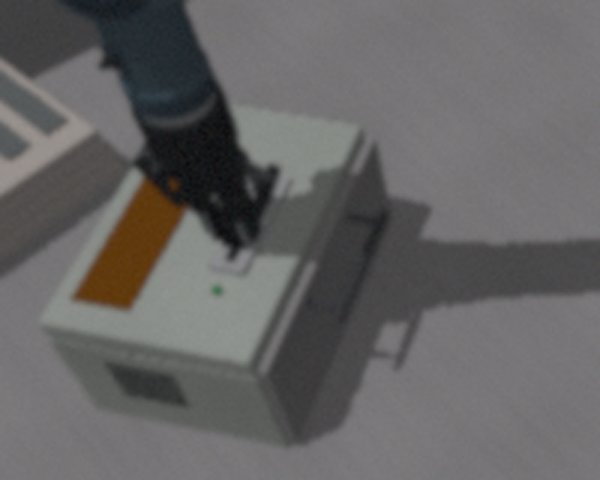

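View pics/w_s3.png

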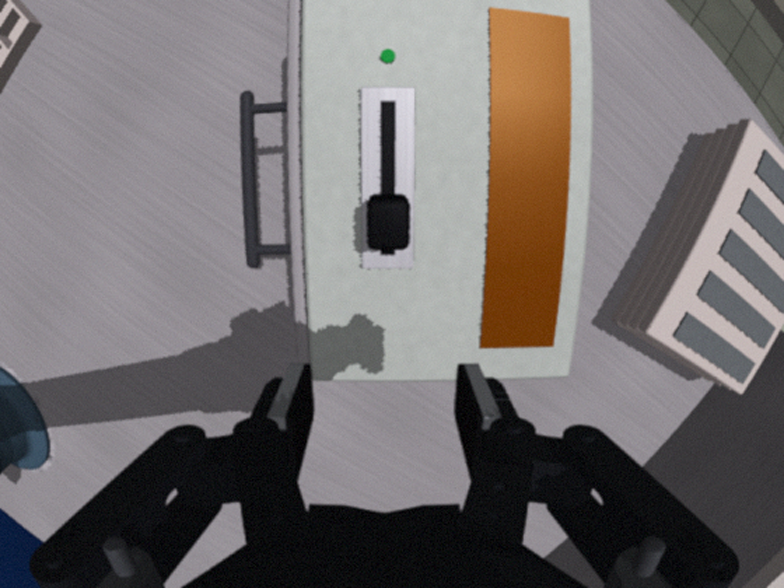

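The slide went to its end (50.5 mm, then the force rose) and sprang back to the bottom of its track at (388,222). One last overall look.

Run:
```python
from h import *
p,im=snap("scene","s_end",1.4)
L=lambda x,y,z:np.array([v[0],v[1],z])+ax*x+ay*y
for n in ("tray_handle","slide_top"):
    for d in tip_of("scene",n)[:1]:
        X=atz(p,d["at"],.118 if n[0]=="t" else .194)-[v[0],v[1],0];print(n,d["confidence"],X@ax,X@ay)
```

```text
tray_handle 0.69 -0.15338854588663348 -0.0023910445255780977
slide_top 0.58 -0.6124008195253926 0.3787348785568942
```

View pics/s_end.png

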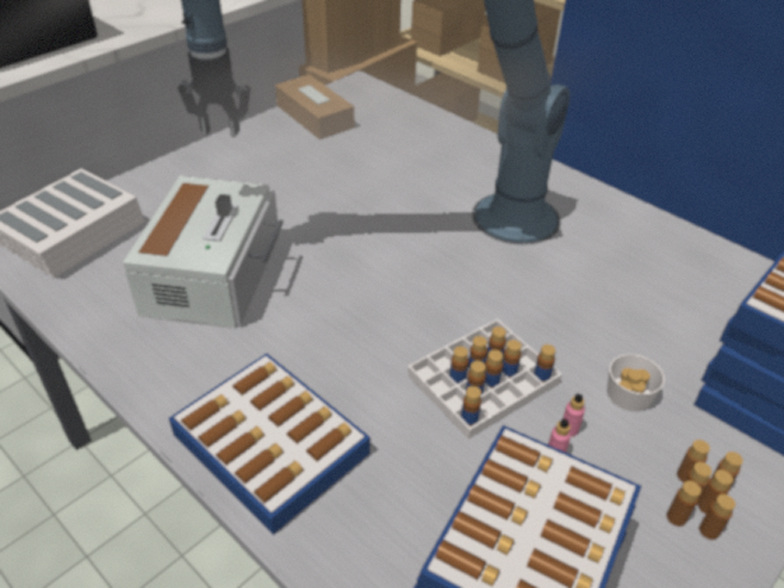

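The tray is home (handle measured at −0.153, and fully home is −0.152). The slide is at rest, eight flat-capped bottles stand in the rack, and the tub and pink bottles are untouched. Handing in.

Run:
```python
from bench import *
sign_off(); print(read_time_s())
```

```text
the job is handed in; nothing more can be done
the job is handed in; nothing more can be done
```

The job is done and handed in at about 71 s on the robot's clock, well inside the 200 s limit. `sign_off` gives no verdict.

- **Tray out:** I pulled it to its stop, where the force rose with no further travel.
- **Load:** Only two dropper bottles were in the rack. They went upright into cell0 and cell2, and the meter into its pocket. A picture before closing showed all three standing in place.
- **Tray home:** I pushed it in slowly until it met the end, after 0.130 m. In the last picture the handle measured −0.153 m from the cabinet's centre, against −0.152 m for fully home.
- **Start slide:** After that I moved it 50.5 mm to its end and let go. The wrist picture shows it back at rest.
- **Left alone:** The last picture shows all eight flat-capped bottles standing in the rack, and the tub and both pink look-alikes where they were.

**Checks that failed or disagreed:**
- The trained network's last report for the slide top was a false hit far from the cabinet, so I went by the pictures for that.
- The load could not be seen once the tray was closed. That it is still upright rests on the slow push without jolts (about 0.05 m/s, force near zero until the end).

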